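# Power up the repair bench in order

## Robot

A 6-joint arm with a two-finger parallel gripper is mounted at the origin on the work surface. World frame = base frame: x ahead of the robot, y to its left, z up, the work surface at z = 0. Lengths are in m, angles in rad, forces in N, time in s.
With the tool pointing down it reaches from about 0.3 to 0.775 m from the base axis. Payload 14.6 kg.
Tool frame: the origin (TCP) lies at the very end of the fingers, on their centre line; the grasp point (between the pads) lies 19 mm behind it; z points along the fingers, y is the line along which they close (so a half turn about z gives the same grasp; the last joint's range is limited). The gripper opens to 94 mm and grips with 3 to 60 N. Pads are 16 mm wide; open, the fingers measure 119 mm over their backs; the gripper's body (75 mm by 177 mm) begins 78 mm behind the grasp point.
Start: joints at [1.26, 0.3, 1.521, -0, 1.321, -0.067], TCP at [0.133, 0.534, 0.205] pointing down, gripper open.
Joint ranges: [-3.03, 3.03], [-0.79, 2.21], [0.23, 2.52], [-1.04, 4.18], [0, 3.07], [-2.55, 2.55]. Speed limits (rad/s): [2.22, 2.22, 2.57, 3.14, 3.14, 3.14].

## Interface

Orientations are given as [roll, pitch, yaw] about the fixed x, y, z axes, in that order (R = Rz(yaw) Ry(pitch) Rx(roll)).
In Python, from station import ctrl gives the robot as it stands.
- The arm moves only by the tool carry_out, never from a script. Its argument "motion" is text: rows parted by semicolons, each of 7 numbers parted by spaces: the shift along the world's x, y, z in m, then the turn, a rotation vector about the world's x, y, z in degrees, then the closure in counts, from 0 (fully open) to 255 (shut). In form: dx dy dz wx wy wz hand; .... A call has 1 to 20 rows; each row shifts and turns the commanded pose from where the row before left it; what a row does not reach is not made up. A row lasts 1/12 s, in which the tool goes at most 41.7 mm and 7.16 degrees, less where a joint would pass 70% of its speed; a pose out of reach is approached as far as the arm can. A call is refused whole if a number of a shift passes 0.0417 or a number of a turn 7.16, either way. A call with a gripper value outside its range is refused whole. The fingers move at their own pace and stop on an object; "grip_force" is the grip in N (left out, the last holds). Time passes only in rows, so rows that do not move let the fingers close. It gives the time, the measured TCP pose, the force, the opening and the grip force at its end, in the units of the state.
- ctrl.get_obs(): the state, without advancing time (a new reading comes with each control period).
- ctrl.camera(name): name is "scene" or "top"; returns a dict with "pixels" (480x640x3 uint8, red, green, blue), "range_z" (480x640 float32, m along the optical axis (not along the pixel's ray), 0 where there is no reading), "K" (3x3 intrinsics, pixels), "position" and "attitude" of the camera in the world. Camera axes: x right, y up, looking along -z (the intrinsics and any distortion apply to the point x, -y, -z); pixel columns grow to the right and rows downward; lengths in m; the calibration is good to about 2 mm. A picture is of the moment at which its call begins.
- ctrl.hand_in(): hands the job in; it is judged then, once.
The state is a dict: "time_s": time; "qpos": joint angles; "joint_vel": joint speeds; "tau": joint torques, N m; "ee_pos": TCP position; "eef_rot": TCP orientation; "force": force on the tool from outside, world axes, zero at the start; "moment": the same for the moment, N m; "grip_width": finger opening in m; "grip_force": force on a finger pad.
Only numpy, scipy, OpenCV 4.12 (cv2) and the standard library are available. Lean on these libraries where they do the work, as an engineer would, in place of code of your own. Each camera call takes 0.05 s, during which the arm holds its last target. There are 200 camera calls.

## Task

Power up the repair bench by pressing three latching keys in order with a fingertip: first the key on the finned power supply, then the square key on the long socket strip, then the key in the middle of the round lamp controller. Press each one lightly, just until it is fully down and stays down, and do not press a later key before the earlier ones are down. Do not lift, tip or push aside the units, and leave everything else on the bench where it is.

Things in the scene. Friction and masses are not known exactly. Their poses are not given: they have to be found in the camera images.
- supply: power supply of the test bench: grey box 140 (x) x 90 (y) x 60 mm high, about 0.9 kg, with seven 4 mm high aluminium cooling fins along x on the +x part of its top; loose on the table. Origin at the centre of its underside, z up; its front with three black terminals faces -x.
- strip: socket strip: long low black box 170 (x) x 55 (y) x 36 mm high, about 0.5 kg, four grey sockets in a row on top and a square key near its -x end; loose on the table. Origin at the centre of its underside, z up.
- lamp: lamp controller: round grey puck, 100 mm diameter, 45 mm high, about 0.45 kg, key in the middle of its top; loose on the table. Origin at the centre of its underside, z up.
- supply_key_top (a point): centre of the top face of the power supply's round white key (26 mm diameter), 33 mm from the box's centre towards -x of the box. Key up: 72 mm above the table, 12 mm above the case; fully down: 5 mm above the case. The point moves with the key.
- strip_key_top (a point): centre of the top face of the strip's square white key (24 x 24 mm), 57 mm from the strip's centre towards its -x end. Key up: 48 mm above the table, 12 mm above the case; fully down: 5 mm above the case. Moves with the key.
- lamp_key_top (a point): centre of the top face of the round white key (28 mm diameter) in the middle of the lamp controller. Key up: 57 mm above the table, 12 mm above the case; fully down: 5 mm above the case. Moves with the key.
- supply_key (a joint): travel of the power supply's key in m: 0 up (off), 0.007 fully down (on); it counts as on beyond 0.005. Pushing it straight down takes 2.5 to 4 N (over 20 N would harm it), it stops firmly at 0.007, and it stays down when released (it does not come up again).
- strip_key (a joint): travel of the socket strip's key in m: 0 up (off), 0.007 fully down (on); it counts as on beyond 0.005. Pushing it straight down takes 2.5 to 4 N (over 20 N would harm it), it stops firmly at 0.007, and it stays down when released (it does not come up again).
- lamp_key (a joint): travel of the lamp controller's key in m: 0 up (off), 0.007 fully down (on); it counts as on beyond 0.005. Pushing it straight down takes 2.5 to 4 N (over 20 N would harm it), it stops firmly at 0.007, and it stays down when released (it does not come up again).
- spool: bystander, loose: solder spool, white, 44 mm diameter, 34 mm high. Origin at the middle of its underside.
- flux: bystander, loose: small amber jar, 38 mm diameter, 42 mm high. Origin at the middle of its underside.
- driver: bystander, loose: screwdriver with green handle lying flat, 160 mm long. Origin at the middle of its underside.
- tray: bystander, loose: white two-part tray 90 x 130 x 30 mm. Origin at the middle of its underside.
- meter: bystander, loose: hand multimeter lying flat, 150 x 80 x 42 mm. Origin at the middle of its underside.
- phone: bystander, loose: black phone lying flat, 145 x 70 x 8 mm. Origin at the middle of its underside.
- gamepad: bystander, loose: black game controller, about 75 x 155 x 45 mm. Origin at the middle of its underside.
Mind the look-alikes: they are no part of the job. What is shaped like the lamp but green or orange is not meant.

How it is judged:
On the way, in this order (a step that is already met when the one before it is completed fails the run):
1. the power supply's key is down (value of joint supply_key above 0.005 m), for 0.2 s.
2. the socket strip's key is down (value of joint strip_key above 0.005 m), for 0.2 s.
3. the lamp controller's key is down (value of joint lamp_key above 0.005 m), for 0.2 s.
At the end, for the whole second after the job is handed in: all three keys are down (more than 5 of their 7 mm), the three units stand upright and at rest within 20 mm of where they were, and every bystander is within 20 mm of where it was (value of joint each of supply_key, strip_key, lamp_key above 0.005 m and distance of each of supply, strip, lamp, spool, flux, driver, tray, meter, phone, gamepad from where it was at the start of the episode below 0.02 m and angle between each of supply, strip, lamp's own z axis and vertical below 0.1 rad and linear speed of each of supply, strip, lamp below 0.02 m/s); the robot touches nothing.
It fails at once if the socket strip's key is pressed before the power supply's key is down (value of joint strip_key above 0.003 m and value of joint supply_key below 0.005 m).
It fails at once if the lamp controller's key is pressed before the socket strip's key is down (value of joint lamp_key above 0.003 m and value of joint strip_key below 0.005 m).
It fails at once if one of the three units is pressed with more than 20 N (contact force between the arm and supply above 20 N or contact force between the arm and strip above 20 N or contact force between the arm and lamp above 20 N).
It fails at once if one of the three units is shifted more than 20 mm, lifted more than 8 mm or tipped (distance of any of supply, strip, lamp from where it was at the start of the episode above 0.02 m or height (world z) of any of supply, strip, lamp above 0.008 m or angle between any of supply, strip, lamp's own z axis and vertical above 0.15 rad).
It fails at once if a bystander is shifted more than 20 mm (distance of any of spool, flux, driver, tray, meter, phone, gamepad from where it was at the start of the episode above 0.02 m).
It also fails if it takes over 53 s, if anything falls off the work surface, if the arm or the gripper's body presses on something with over 40 N, if the wrist force passes 120 N, or if a joint passes its speed limit or range.

## Working session

There is one attempt and no reset: what is moved stays moved. The work goes in short steps, Python scripts to look and compute and a tool call to move; the robot and the scene stay as the last step left them, time stands still between calls to the robot, and variables do not carry over. Pictures are saved under pics/ and viewed, at most 10 in all, crops included, and the job is handed in when it is done.

Besides the shell and the picture viewer there is one more tool, called after "Call:" in YAML: its name, and indented under it one key for each argument. carry_out: Moves the arm, as the interface text tells. Its arguments: {"type":"object","properties":{"motion":{"type":"string"},"grip_force":{"type":"number"}},"required":["motion"]}

```bash
mkdir -p pics
cat > h.py <<'E'
import numpy as np, cv2
from station import ctrl
def snap(n):
    c=ctrl.camera(n); np.savez(f'{n}.npz',**{k:np.array(v) for k,v in c.items()})
    cv2.imwrite(f'pics/{n}_{int(ctrl.get_obs()["time_s"]*100)}.png',c['pixels'][:,:,::-1]); return c
E
python3 - <<'E'
from h import *
for n in('top','scene'):
    c=snap(n); print(c['K'],c['position'],c['attitude'],c.keys())
print(ctrl.get_obs())
E
ls pics
```

```text
[[511.89670712   0.         325.918674  ]
 [  0.         511.89670712 234.6112934 ]
 [  0.           0.           1.        ]] [0.29562273 0.02490048 1.36248499] [ 0.22201264 -0.00395216 -1.54609731] dict_keys(['pixels', 'range_z', 'K', 'position', 'attitude'])
[[510.27444435   0.         328.6508085 ]
 [  0.         510.27444435 241.36740177]
 [  0.           0.           1.        ]] [ 1.25591385 -0.25265283  1.11499984] [0.61141769 0.0015331  1.19364661] dict_keys(['pixels', 'range_z', 'K', 'position', 'attitude'])
{'time_s': 0.1, 'qpos': array([ 1.26042951e+00,  3.00434397e-01,  1.52147626e+00, -1.44210260e-05,
        1.32067243e+00, -6.65898611e-02]), 'joint_vel': array([ 7.58447216e-04, -8.93732580e-04, -9.32055720e-04,  1.21988189e-03,
       -1.41996035e-03,  4.62983039e-05]), 'tau': array([ 2.51776808e-03, -5.32643509e+01, -3.53282475e+01,  7.10763247e-02,
        2.34010810e-02, -4.34881758e-05]), 'ee_pos': array([0.13268973, 0.53353636, 0.2049508 ]), 'eef_rot': array([-3.14060349e+00, -5.19661149e-05,  2.89781925e+00]), 'force': array([0.06914257, 0.30477426, 0.59592731]), 'moment': array([-0.03343576,  0.01616446, -0.04927716]), 'grip_force': 0.0, 'grip_width': 0.09366770300063802}
scene_10.png
top_5.png
```

View pics/top_5.png

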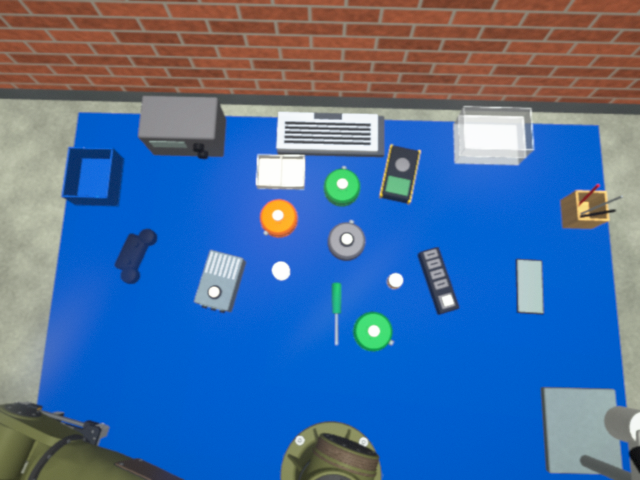

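View pics/scene_10.png

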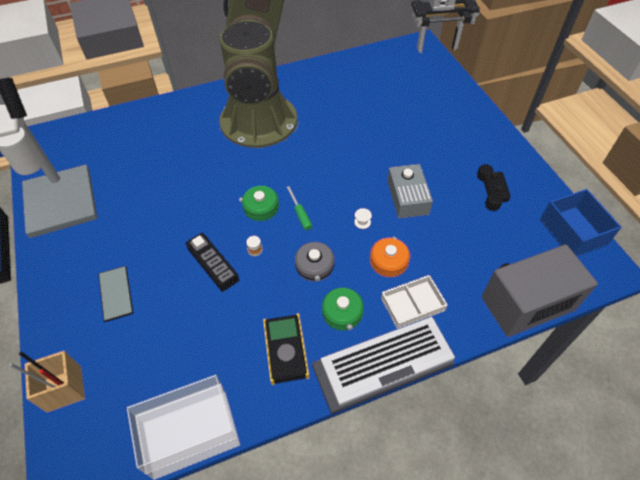

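Top view: the power supply is at (218,282) with its key at (214,292). The strip is at (438,281) with its key at (447,300), and the grey lamp is at (347,240).

Possible mix-ups:
- **Lamp:** green pucks at (342,186) and (373,331), orange puck at (279,217).
- **White keys:** spool at (281,271) and flux jar at (396,281).
- **Boxes:** multimeter at (400,175) for the strip, and the grey box at (182,125) for the supply.

I choose the finned box, the socket strip and the grey puck.

```bash
cat >> h.py <<'E'
from scipy.spatial.transform import Rotation as R
def load(n): return dict(np.load(f'{n}.npz'))
def ray(c,u,v):
    K=c['K'];d=np.array([(u-K[0,2])/K[0,0],-(v-K[1,2])/K[1,1],-1.])
    return R.from_euler('xyz',c['attitude']).as_matrix()@d
def pz(c,u,v,z):
    d=ray(c,u,v); return c['position']+d*(z-c['position'][2])/d[2]
def pd(c,u,v): return c['position']+ray(c,u,v)*c['range_z'][int(round(v)),int(round(u))]
E
python3 - <<'E'
from h import *
t,s=load('top'),load('scene')
for n,z,a,b in(('supply',.072,(214,292),(408,174)),('strip',.048,(447,300),(199,242)),('lamp',.057,(347,240),(315,255))):
    for c,p in((t,a),(s,b)):
        print(n,pz(c,*p,z).round(4),pd(c,*p).round(4))
P=[t['pixels'][v-30:v+30,u-40:u+40] for u,v in((216,285),(440,285),(347,240))]
Q=[s['pixels'][v-30:v+30,u-40:u+40] for u,v in((408,185),(210,255),(315,258))]
im=np.vstack([np.hstack([cv2.resize(x,(266,200),interpolation=cv2.INTER_CUBIC) for x in r]) for r in(P,Q)])
cv2.imwrite('pics/crop.png',im[:,:,::-1])
E
```

```text
supply [0.4316 0.3051 0.072 ] [0.4314 0.3045 0.0746]
supply [0.4458 0.3012 0.072 ] [0.4457 0.3013 0.072 ]
strip [ 0.4287 -0.2872  0.048 ] [ 0.4291 -0.2882  0.0436]
strip [ 0.4395 -0.287   0.048 ] [ 0.4379 -0.2871  0.0459]
lamp [ 0.5774 -0.0283  0.057 ] [ 0.577  -0.0282  0.0586]
lamp [ 0.5917 -0.0278  0.057 ] [ 0.5886 -0.0267  0.052 ]
```

View pics/crop.png

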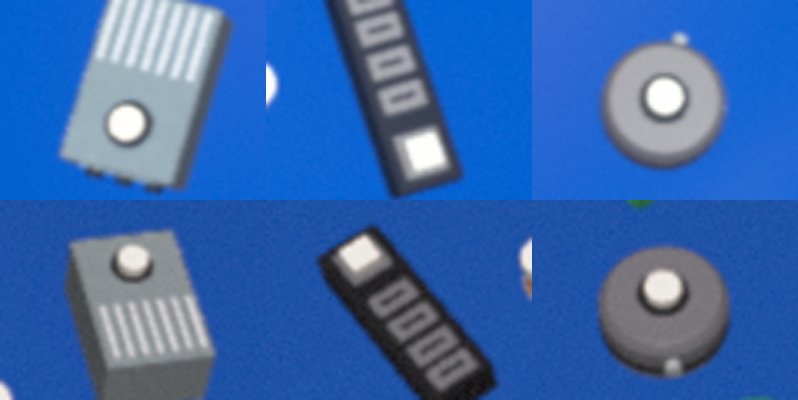

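The crop confirms all three: finned box with a round key (top view), strip with a square key at the near end, and grey puck with a centred key. The two cameras differ by about 12 mm in x because I included the keys' sides in the scene pixels. I'll refine with centroids.

Run:
```python
from h import *
t,s=load('top'),load('scene')
for n,z,a,b in(('supply',.072,(214,291),(408,171)),('strip',.048,(448,300),(198,241)),('lamp',.057,(347,239),(314,254))):
    for nm,c,p in(('top',t,a),('scene',s,b)):
        u,v=p; g=cv2.resize(c['pixels'][v-12:v+13,u-12:u+13].min(2),None,fx=8,fy=8,interpolation=cv2.INTER_CUBIC)
        for f in(.72,.85,.93):
            k,l,st,ce=cv2.connectedComponentsWithStats((g>np.percentile(g,99)*f).astype(np.uint8))
            i=1+np.argmax(st[1:,4]); q=(ce[i]+.5)/8-.5+np.array([u-12,v-12])
            print(n,nm,f,q.round(1),(st[i,2:5]/np.array([8,8,64])).round(1),pz(c,*q,z)[:2].round(4))
```

```text
supply top 0.72 [213.5 291.4] [10.5 10.4 86.8] [0.4331 0.3065]
supply top 0.85 [213.5 291.4] [ 9.6  9.5 73.2] [0.4331 0.3065]
supply top 0.93 [213.5 291.4] [ 8.9  9.  63.3] [0.4332 0.3064]
supply scene 0.72 [407.7 171.7] [ 9.2  8.5 60.3] [0.4379 0.3043]
supply scene 0.85 [407.7 171.8] [ 8.2  7.1 45.5] [0.438  0.3042]
supply scene 0.93 [407.7 171.8] [ 7.5  6.1 36.4] [0.438  0.3041]
strip top 0.72 [447.2 300.1] [ 12.4  12.4 112.1] [ 0.4284 -0.2876]
strip top 0.85 [447.2 300. ] [11.4 11.1 89.8] [ 0.4287 -0.2878]
strip top 0.93 [447.2 300. ] [10.4 10.1 74.2] [ 0.4288 -0.2878]
strip scene 0.72 [197.8 240.7] [11.9 10.4 76.6] [ 0.4345 -0.2889]
strip scene 0.85 [197.8 240.6] [11.   9.4 62.1] [ 0.4342 -0.289 ]
strip scene 0.93 [197.7 240.6] [10.1  8.9 52.4] [ 0.434 -0.289]
lamp top 0.72 [346.5 238.4] [11.  10.9 93.2] [ 0.5815 -0.027 ]
lamp top 0.85 [346.5 238.4] [10.1  9.9 79.8] [ 0.5815 -0.0271]
lamp top 0.93 [346.5 238.4] [ 9.4  9.2 69.3] [ 0.5816 -0.027 ]
lamp scene 0.72 [313.9 253.5] [10.6 10.  84.2] [ 0.5866 -0.0289]
lamp scene 0.85 [313.9 253.5] [ 9.9  8.9 69.7] [ 0.5866 -0.0289]
lamp scene 0.93 [313.9 253.5] [ 9.4  7.9 58.7] [ 0.5865 -0.0289]
```

Call:
carry_out:
  motion: "0.0252 -0.019 0 0 0 0 255;0.0252 -0.019 0 0 0 0 255;0.0252 -0.019 0 0 0 0 255;0.0252 -0.019 0 0 0 0 255;0.0252 -0.019 0 0 0 0 255;0.0252 -0.019 0 0 0 0 255;0.0252 -0.019 0 0 0 0 255;0.0252 -0.019 0 0 0 0 255;0.0252 -0.019 0 0 0 0 255;0.0252 -0.019 0 0 0 0 255;0.0252 -0.019 0 0 0 0 255;0.0252 -0.019 0 0 0 0 255;0 0 -0.025 0 0 0 255;0 0 -0.025 0 0 0 255;0 0 -0.025 0 0 0 255;0 0 -0.02 0 0 0 255;0 0 -0.01 0 0 0 255;0 0 0 0 0 0 255;0 0 0 0 0 0 255"
  grip_force: 10

```text
time_s: 1.68
ee_pos: [0.4353, 0.3059, 0.1009]
eef_rot: [-3.142, -0.0, 2.898]
force: [-0.3, -0.1, 0.4]
grip_width: 0.0008
grip_force: 0.0
```

Run:
```python
from h import *
s=snap('scene');t=snap('top')
a=s['pixels'][110:230,350:470];b=t['pixels'][230:350,150:270]
cv2.imwrite('pics/c2.png',np.hstack([cv2.resize(x,(400,400),interpolation=cv2.INTER_CUBIC) for x in(a,b)])[:,:,::-1])
```

```text
(no output)
```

View pics/c2.png

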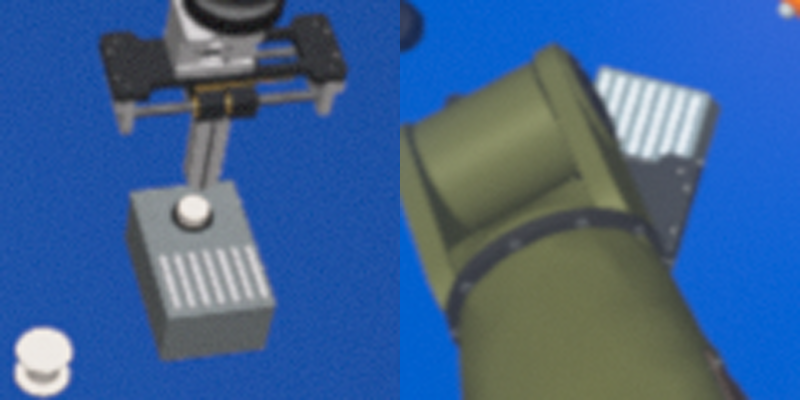

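Left half (scene): the closed fingertips end near crop (204,190), just above the white key at (193,210). I'll compare this with the projected TCP.

Run:
```python
from h import *
s=load('scene')
def pr(p):
    d=R.from_euler('xyz',s['attitude']).as_matrix().T@(np.array(p)-s['position']); K=s['K']
    return np.array([K[0,2]+K[0,0]*d[0]/-d[2],K[1,2]-K[1,1]*d[1]/-d[2]])
o=ctrl.get_obs();print(o['ee_pos'])
for p in(o['ee_pos'],(.435,.3055,.072),(.438,.304,.072)): q=pr(p); print(q,(q-[350,110])/.3)
for y in range(160,174,2): print(y,[pd(s,u,y).round(3).tolist() for u in (407,409,411,413)])
a=s['pixels'][145:195,380:440]
cv2.imwrite('pics/c3.png',cv2.resize(a,(720,600),interpolation=cv2.INTER_CUBIC)[:,:,::-1])
```

```text
[0.43571438 0.30612333 0.10180041]
[409.32419262 163.45944669] [197.74730874 178.19815565]
[407.6251624  170.88441752] [192.08387468 202.94805838]
[407.62771836 171.78015944] [192.09239455 205.93386481]
160 [[0.444, 0.291, 0.129], [0.444, 0.297, 0.127], [0.445, 0.303, 0.125], [0.447, 0.308, 0.125]]
162 [[0.447, 0.29, 0.125], [0.443, 0.3, 0.117], [0.443, 0.306, 0.114], [0.448, 0.309, 0.118]]
164 [[0.445, 0.293, 0.114], [0.445, 0.299, 0.112], [0.448, 0.303, 0.113], [0.45, 0.309, 0.112]]
166 [[0.444, 0.294, 0.105], [0.446, 0.3, 0.104], [0.448, 0.304, 0.105], [0.413, 0.335, 0.058]]
168 [[0.414, 0.316, 0.058], [0.416, 0.321, 0.058], [0.417, 0.327, 0.057], [0.419, 0.332, 0.057]]
170 [[0.429, 0.307, 0.069], [0.431, 0.313, 0.068], [0.433, 0.317, 0.069], [0.427, 0.328, 0.059]]
172 [[0.438, 0.302, 0.072], [0.437, 0.309, 0.069], [0.44, 0.314, 0.069], [0.434, 0.324, 0.06]]
```

View pics/c3.png

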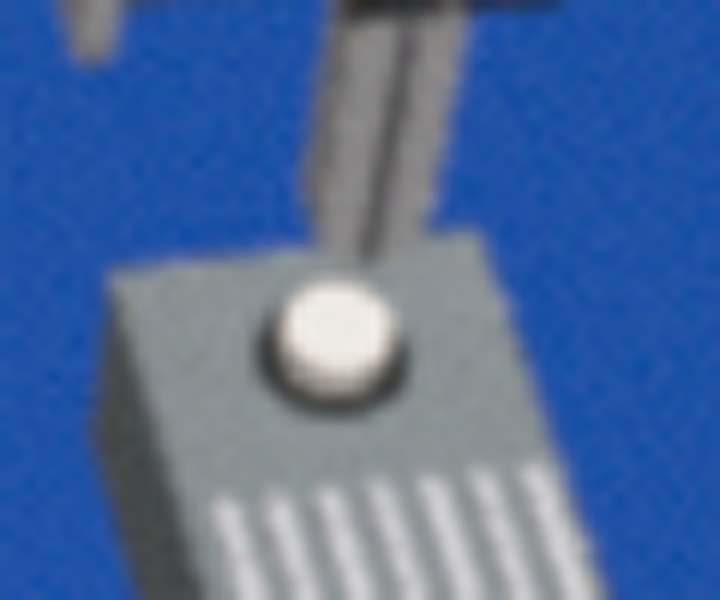

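Projection and image agree to about 2 mm: the tip is at crop (368,262) and the key at (335,322). I'll press now in small steps.

Call:
carry_out:
  motion: "0 -0.001 -0.015 0 0 0 255;0 -0.001 -0.007 0 0 0 255;0 0 -0.002 0 0 0 255;0 0 -0.002 0 0 0 255;0 0 -0.0015 0 0 0 255;0 0 -0.0015 0 0 0 255;0 0 -0.001 0 0 0 255;0 0 -0.001 0 0 0 255;0 0 -0.001 0 0 0 255;0 0 0 0 0 0 255;0 0 0 0 0 0 255"

```text
time_s: 2.7
ee_pos: [0.4353, 0.3038, 0.0686]
eef_rot: [3.141, 0.0, 2.898]
force: [1.4, 1.0, 1.8]
grip_width: 0.0004
grip_force: 0.8
```

Call:
carry_out:
  motion: "0 0 -0.001 0 0 0 255;0 0 -0.001 0 0 0 255;0 0 0 0 0 0 255;0 0 0 0 0 0 255"

```text
time_s: 3.03
ee_pos: [0.4352, 0.3037, 0.0664]
eef_rot: [3.142, 0.0, 2.898]
force: [1.4, 1.1, 1.6]
grip_width: 0.0008
grip_force: 0.9
```

Call:
carry_out:
  motion: "0 0 -0.0007 0 0 0 255;0 0 -0.0007 0 0 0 255;0 0 0 0 0 0 255;0 0 0 0 0 0 255"

```text
time_s: 3.37
ee_pos: [0.4352, 0.3038, 0.0652]
eef_rot: [3.141, 0.0, 2.898]
force: [0.9, 0.2, 5.9]
grip_width: 0.0005
grip_force: 2.8
```

Call:
carry_out:
  motion: "0 0 0.02 0 0 0 255;0 0 0.03 0 0 0 255;0 0 0.03 0 0 0 255;0 -0.03 0.02 0 0 0 255;0 -0.03 0 0 0 0 255;0 -0.03 0 0 0 0 255;0 -0.03 0 0 0 0 255;0 -0.03 0 0 0 0 255;0 -0.03 0 0 0 0 255;0 -0.03 0 0 0 0 255;0 -0.03 0 0 0 0 255;0 -0.03 0 0 0 0 255;0 -0.03 0 0 0 0 255;0 -0.03 0 0 0 0 255;0 -0.03 0 0 0 0 255;0 -0.03 0 0 0 0 255"

```text
time_s: 4.7
ee_pos: [0.4345, -0.0877, 0.1647]
eef_rot: [-3.142, -0.001, 2.898]
force: [1.2, 1.2, 0.4]
grip_width: 0.0004
grip_force: 0.0
```

Run:
```python
from h import *
old=load('scene'); s=snap('scene')
a=s['pixels'][145:195,380:440]
cv2.imwrite('pics/c4.png',cv2.resize(a,(480,400),interpolation=cv2.INTER_CUBIC)[:,:,::-1])
for w in ((169,175,405,411),(177,183,420,424)):
    print([np.median([pd(c,u,v)[2] for v in range(*w[:2]) for u in range(*w[2:])]) for c in(old,s)])
```

```text
[np.float64(0.06990869354511642), np.float64(0.06142378651998548)]
[np.float64(0.05755956311527011), np.float64(0.058623936342613536)]
```

View pics/c4.png

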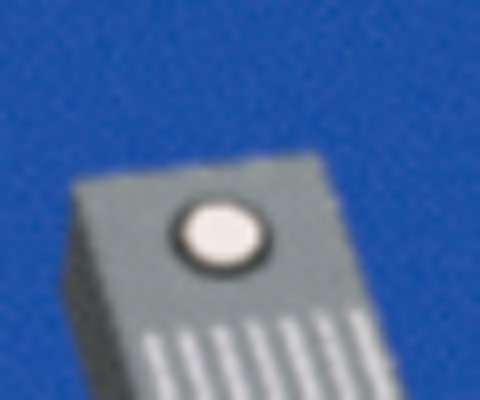

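The supply key at crop (220,233) is down flush, its top 8 mm lower than before, and the case hasn't moved. Next is the strip.

Call:
carry_out:
  motion: "-0.0005 -0.0287 0 0 0 0 255;-0.0005 -0.0287 0 0 0 0 255;-0.0005 -0.0287 0 0 0 0 255;-0.0005 -0.0287 0 0 0 0 255;-0.0005 -0.0287 0 0 0 0 255;-0.0005 -0.0287 0 0 0 0 255;-0.0005 -0.0287 0 0 0 0 255;0 0 -0.03 0 0 0 255;0 0 -0.03 0 0 0 255;0 0 -0.03 0 0 0 255;0 0 -0.01 0 0 0 255;0 0 -0.005 0 0 0 255;0 0 0 0 0 0 255;0 0 0 0 0 0 255"

```text
time_s: 5.92
ee_pos: [0.4322, -0.2875, 0.0613]
eef_rot: [-3.141, 0.001, 2.898]
force: [0.4, 0.8, 0.5]
grip_width: 0.0006
grip_force: 0.0
```

Call:
carry_out:
  motion: "0 0 -0.008 0 0 0 255;0 0 -0.003 0 0 0 255;0 0 -0.002 0 0 0 255;0 0 -0.0015 0 0 0 255;0 0 -0.001 0 0 0 255;0 0 -0.001 0 0 0 255;0 0 -0.001 0 0 0 255;0 0 -0.001 0 0 0 255;0 0 0 0 0 0 255;0 0 0 0 0 0 255"

```text
time_s: 6.75
ee_pos: [0.4317, -0.2872, 0.0415]
eef_rot: [-3.142, 0.0, 2.898]
force: [1.0, -0.1, 1.1]
grip_width: 0.0004
grip_force: 0.5
```

Call:
carry_out:
  motion: "0 0 -0.0007 0 0 0 255;0 0 -0.0005 0 0 0 255;0 0 0 0 0 0 255;0 0 0 0 0 0 255"

```text
time_s: 7.08
ee_pos: [0.4318, -0.2873, 0.0412]
eef_rot: [-3.141, 0.0, 2.898]
force: [-3.3, 2.5, 13.2]
grip_width: 0.0005
grip_force: 6.5
```

At the stop (13 N), so I'll lift and go to the lamp.

Call:
carry_out:
  motion: "0 0 0.01 0 0 0 255;0 0 0.03 0 0 0 255;0 0 0.03 0 0 0 255;0 0 0.03 0 0 0 255;0.019 0.0325 0 0 0 0 255;0.019 0.0325 0 0 0 0 255;0.019 0.0325 0 0 0 0 255;0.019 0.0325 0 0 0 0 255;0.019 0.0325 0 0 0 0 255;0.019 0.0325 0 0 0 0 255;0.019 0.0325 0 0 0 0 255;0.019 0.0325 0 0 0 0 255;0 0 0 0 0 0 255;0 0 0 0 0 0 255"

```text
time_s: 8.25
ee_pos: [0.5838, -0.0257, 0.1401]
eef_rot: [-3.141, -0.001, 2.901]
force: [-0.1, -1.5, 0.6]
grip_width: 0.0002
grip_force: 0.0
```

Run:
```python
from h import *
s=snap('scene')
c=[s['pixels'][v-40:v+40,u-40:u+40] for u,v in((205,250),(315,240))]
cv2.imwrite('pics/c5.png',np.hstack([cv2.resize(x,(400,400),interpolation=cv2.INTER_CUBIC) for x in c])[:,:,::-1])
```

```text
(no output)
```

View pics/c5.png

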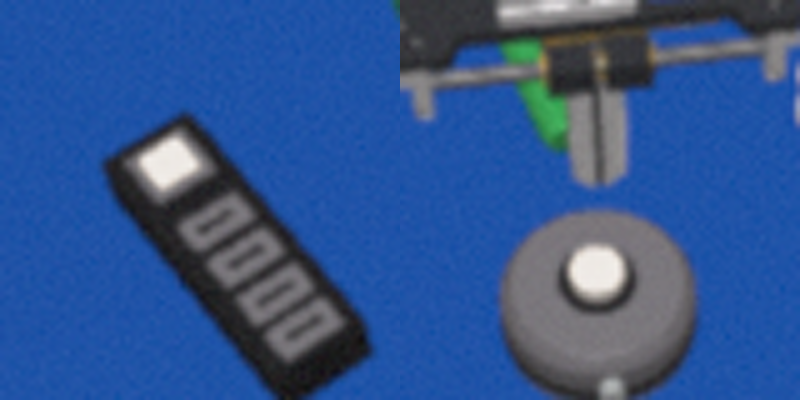

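The strip key at (168,160) is down and the fingertip at (600,183) is lined up over the lamp key at (597,270). Pressing it now.

Call:
carry_out:
  motion: "0 -0.002 -0.03 0 0 0 255;0 0 -0.03 0 0 0 255;0 0 -0.01 0 0 0 255;0 0 -0.007 0 0 0 255;0 0 -0.003 0 0 0 255;0 0 -0.002 0 0 0 255;0 0 -0.0015 0 0 0 255;0 0 -0.001 0 0 0 255;0 0 -0.001 0 0 0 255;0 0 -0.001 0 0 0 255;0 0 -0.001 0 0 0 255;0 0 0 0 0 0 255;0 0 0 0 0 0 255"

```text
time_s: 9.38
ee_pos: [0.584, -0.0292, 0.0531]
eef_rot: [3.142, 0.001, 2.898]
force: [2.4, -2.1, 3.0]
grip_width: 0.0006
grip_force: 1.5
```

Call:
carry_out:
  motion: "0 0 -0.001 0 0 0 255;0 0 -0.001 0 0 0 255;0 0 0 0 0 0 255;0 0 0 0 0 0 255"

```text
time_s: 9.72
ee_pos: [0.5836, -0.0291, 0.0507]
eef_rot: [3.141, -0.0, 2.898]
force: [2.4, -0.5, 2.2]
grip_width: 0.0005
grip_force: 1.2
```

Call:
carry_out:
  motion: "0 0 -0.0007 0 0 0 255;0 0 -0.0004 0 0 0 255;0 0 0 0 0 0 255;0 0 0 0 0 0 255"

```text
time_s: 10.05
ee_pos: [0.5837, -0.0291, 0.0502]
eef_rot: [3.142, 0.0, 2.898]
force: [-0.2, 0.4, 8.7]
grip_width: 0.0002
grip_force: 4.3
```

Stop reached (8.7 N). Lift clear and check.

Call:
carry_out:
  motion: "0 0 0.01 0 0 0 255;0 0 0.03 0 0 0 255;0 0 0.03 0 0 0 255;0 0 0.03 0 0 0 255;0 0 0.02 0 0 0 255;0 0 0 0 0 0 255;0 0 0 0 0 0 255;0 0 0 0 0 0 255"

```text
time_s: 10.72
ee_pos: [0.583, -0.0291, 0.1687]
eef_rot: [-3.141, -0.002, 2.898]
force: [-0.9, 0.7, 0.3]
grip_width: 0.0005
grip_force: 0.0
```

Run:
```python
from h import *
s=snap('scene')
c=[s['pixels'][v-40:v+40,u-40:u+40] for u,v in((205,250),(315,240),(408,180))]
cv2.imwrite('pics/c6.png',np.hstack([cv2.resize(x,(266,266),interpolation=cv2.INTER_CUBIC) for x in c])[:,:,::-1])
```

```text
(no output)
```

View pics/c6.png

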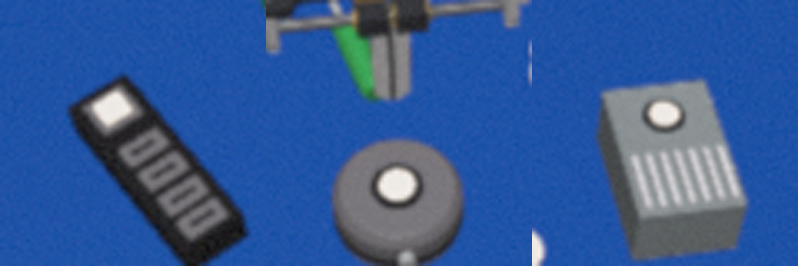

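All three keys, at (111,110), (397,185) and (663,114), are down, the units are in place, and the arm is clear.

```bash
python3 -c "
from station import ctrl
print(ctrl.hand_in())"
```

```text
the job is handed in; nothing more can be done
None
```

I pressed the three keys lightly in order (supply, strip, lamp); the final picture shows all three down and the units in place, and I handed the job in with the arm clear; hand-in gave no verdict.

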